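# Take the battery out of the floodlight and clip the emergency kit into its box

## Task

Get the emergency kit ready for storage: squeeze the two side tabs of the floodlight's battery cover, lift the cover off, take the battery pack out, and put the cover back on the lamp so that it snaps home. Put the pack and every radio and torch on the bench into the empty storage box, then set the lid on the box and flip all four side clips fully down. Leave the tins, the jar and the tape where they are.

Things in the scene. Friction and masses are not known exactly. Their poses are not given: they have to be found in the camera images.
- box: Clear plastic storage box, open-topped, empty, fixed to the bench. Outside 236 (x) x 166 (y) x 65 mm high, walls and floor 4 mm thick, so 228 x 158 mm inside; the rim has a flange 5 mm thick standing out 7 mm all round (250 x 180 mm over it). Origin: centre of its underside, on the bench. x along its length.
- box_rim (a point): Centre of the box's mouth at the height of its rim, 65 mm above the bench; axes as the box.
- lid: Grey lid of the box, loose, right side up on the bench at the start, z up. Rim plate 244 (x) x 174 (y) x 6 mm. Origin: centre of the rim plate's underside, which comes to lie on the box's rim; below it a plug 223 x 153 x 6 mm enters the box (2.5 mm clearance all round), so on the bench the origin is 6 mm up. Fits either way round. About 0.35 kg. A clip is hinged in the middle of each side.
- lid_grip (a point): Middle of the bridge handle on the lid, 34 mm above the lid's origin; axes as the lid. A bar 110 mm long along x, 22 mm wide, 13 mm thick (28 to 41 mm above the lid's origin), on two feet at its ends; open underneath.
- clip_near (a joint): White clip on the lid's -x side: a flap 60 mm wide, 36 mm long, 4 mm thick, with a catch inside that goes under the box's flange. Hinge line 130 mm from the lid's origin along -x, 3 mm above it. 0 = straight out level, negative = raised (starts -1.0 to -0.3), about 1.57 = fully down along the box's side. Stiff hinge, stays where it is left; 1 to 2 N at the free edge moves it.
- clip_far (a joint): White clip on the lid's +x side: a flap 60 mm wide, 36 mm long, 4 mm thick, with a catch inside that goes under the box's flange. Hinge line 130 mm from the lid's origin along +x, 3 mm above it. 0 = straight out level, negative = raised (starts -1.0 to -0.3), about 1.57 = fully down along the box's side. Stiff hinge, stays where it is left; 1 to 2 N at the free edge moves it.
- clip_left (a joint): White clip on the lid's +y side: a flap 72 mm wide, 36 mm long, 4 mm thick, with a catch inside that goes under the box's flange. Hinge line 95 mm from the lid's origin along +y, 3 mm above it. 0 = straight out level, negative = raised (starts -1.0 to -0.3), about 1.57 = fully down along the box's side. Stiff hinge, stays where it is left; 1 to 2 N at the free edge moves it.
- clip_right (a joint): White clip on the lid's -y side: a flap 72 mm wide, 36 mm long, 4 mm thick, with a catch inside that goes under the box's flange. Hinge line 95 mm from the lid's origin along -y, 3 mm above it. 0 = straight out level, negative = raised (starts -1.0 to -0.3), about 1.57 = fully down along the box's side. Stiff hinge, stays where it is left; 1 to 2 N at the free edge moves it.
- lamp: Emergency floodlight lying on its face, fixed to the bench: grey case with black rubber corners, 200 (x) x 130 (y) x 49 mm high; wire handle folded round its -x end, 30 mm up, out to 124 mm. Origin: centre of its underside. In its back is the battery bay, 90 (x) x 48 (y) mm, floor 8 mm above the bench; below a 5 mm skin its long sides are undercut 6 mm for the cover's hooks.
- lamp_seat (a point): Centre of the bay's mouth in the plane of the lamp's back, 49 mm above the bench; axes as the lamp.
- cover: Black battery cover, loose, snapped on the lamp at the start, axes along the lamp's; fits either way round. Origin: in the plane that lies on the lamp's back (at lamp_seat when home). Hollow cap 106 (x) x 44 (y) mm, top 22 mm above the origin, end flanges 112 x 52 mm; plugs and hooked tab legs reach 8 and 11 mm below it (3 mm clearance in x, 4 mm in y in the bay). 0.08 kg.
- cover_tabs (a point): Between the cover's two spring tabs, 9 mm above the cover's origin; axes as the cover. The grey tabs, 34 mm long in x, stand 2 to 16 mm above the cover's origin at its +y and -y sides, 62 mm over their outer faces. Squeezed together across y they free the cover and carry it; let go with the cover home, the hooks spring back under the skin.
- tab_left (a joint): Spring tab on the cover's +y side: 0 sprung out, 0.008 m fully pressed in; its hook is free of the lamp above about 0.005 m. Spring 2 N at 0, 7 N at 0.008 m. A grip of 20 N or more presses both fully.
- tab_right (a joint): The same tab on the cover's -y side.
- pack: Black battery pack, loose, in the lamp's bay under the cover at the start, axes along the lamp's. Block 84 (x) x 42 (y) x 28 mm with a grip ridge on top in the middle, 40 long in x, 14 mm thick in y, 28 to 53 mm above the origin (12 mm proud of the lamp's back once the cover is off). Origin: centre of its underside. 0.3 kg.
- radio_a: Black hand-held two-way radio lying on its back: body 80 (x) x 44 (y) x 30 mm high, from x -52 to +28 mm, and a stub aerial from there to x +52 mm. Loose; lies on the bench. One of the kit to be packed; may be absent. Origin: centre of its underside as it lies. Mass 0.16 kg.
- radio_b: Black hand-held two-way radio lying on its back: body 80 (x) x 44 (y) x 30 mm high, from x -52 to +28 mm, and a stub aerial from there to x +52 mm. Loose; lies on the bench. One of the kit to be packed; may be absent. Origin: centre of its underside as it lies. Mass 0.16 kg.
- torch_a: Flat aluminium torch, 100 (x) x 38 (y) x 28 mm high, x from -52 to +48 mm, lens at the +x end. Loose; lies on the bench. One of the kit to be packed; may be absent. Origin: centre of its underside as it lies. Mass 0.14 kg.
- torch_b: Flat aluminium torch, 100 (x) x 38 (y) x 28 mm high, x from -52 to +48 mm, lens at the +x end. Loose; lies on the bench. One of the kit to be packed; may be absent. Origin: centre of its underside as it lies. Mass 0.14 kg.
- can_a: Food tin, 66 mm across, 100 mm tall, standing; not part of the job. Origin: centre of its underside.
- can_b: Food tin, 74 mm across, 110 mm tall, standing; not part of the job. Origin: centre of its underside.
- jar: Jar, 72 mm across, 110 mm tall, standing; not part of the job. Origin: centre of its underside.
- tape: Roll of packing tape, 100 mm across, 48 mm high, lying flat; not part of the job. Origin: centre of its underside.
Not all that is in view belongs to the job. Leave any yellow look-alike of the cover alone.

How it is judged:
By the outcome, as a careful person would: the job done as asked, in the order asked, and still so for the second after the job is handed in, with the robot touching nothing.
Of radio_a, radio_b, torch_a, torch_b only 1 to 3 are there at a start; the rules pass over those that are not, and their reading is None.
At some moment in a run one of radio_a, radio_b, torch_a, torch_b may be knocked a few centimetres aside while the robot is not near it.
Once in a run the grip may slacken for a moment while it holds something.
It also fails if it takes over 210 s, if anything falls off the work surface, if the arm or the gripper's body presses on something with over 40 N, if the wrist force passes 120 N, or if a joint passes its speed limit or range.

## Robot

A 6-joint arm with a two-finger parallel gripper is mounted at the origin on the work surface. World frame = base frame: x ahead of the robot, y to its left, z up, the work surface at z = 0. Lengths are in m, angles in rad, forces in N, time in s.
With the tool pointing down it reaches from about 0.3 to 0.775 m from the base axis. Payload 14.6 kg.
Tool frame: the origin (TCP) lies at the centre of the arm's flange, where the gripper is bolted on; the fingertips stand 199 mm ahead of it and the grasp point (between the pads) lies 180 mm ahead of it; z points along the fingers, y is the line along which they close (so a half turn about z gives the same grasp; the last joint's range is limited). The gripper opens to 94 mm and grips with 3 to 60 N. Pads are 16 mm wide; open, the fingers measure 119 mm over their backs; the gripper's body (75 mm by 177 mm) begins 78 mm behind the grasp point.
Start: joints at [-1.254, 0.3, 1.521, -0, 1.321, -0.067], TCP at [0.206, -0.51, 0.405] pointing down, gripper open.
Joint ranges: [-3.03, 3.03], [-0.79, 2.21], [0.23, 2.52], [-1.04, 4.18], [0, 3.07], [-2.55, 2.55]. Speed limits (rad/s): [2.22, 2.22, 2.57, 3.14, 3.14, 3.14].

## Interface

Orientations are given as [roll, pitch, yaw] about the fixed x, y, z axes, in that order (R = Rz(yaw) Ry(pitch) Rx(roll)).
In Python, from station import ctrl gives the robot as it stands. The module is installed in compiled form; this text tells all that it offers.
- The arm moves only by the tool servo_tool, never from a script. Its argument "motion" is a list of rows, each a list of 5 numbers: the closure, from 0 (fully open) to 1 (shut), then the shift along the world's x, y, z in cm, then the turn about the world's z in degrees. A call has 1 to 20 rows; each row is the pose to reach, as a shift and turn from the pose commanded when the call began; what a row does not reach only later rows make up. A row lasts 1/8 s, in which the tool goes at most 62.5 mm and 10.7 degrees, less where a joint would pass 70% of its speed; a pose out of reach is approached as far as the arm can. A call with a gripper value outside its range is refused whole. The fingers move at their own pace and stop on an object; "squeeze" is the grip in N (left out, the last holds). Time passes only in rows, so rows that repeat a pose let the fingers close. It gives the time, the measured TCP pose, the force, the opening and the grip force at its end, in the units of the state.
- ctrl.get_obs(): the state, without advancing time (a new reading comes with each control period).
- ctrl.camera(name): name is "scene" or "top" or "wrist"; returns a dict with "image" (384x512x3 uint8, red, green, blue), "fx", "fy", "cx", "cy" (pixels), "camera_from_world" (4x4, takes a point from world to camera coordinates); the wrist camera has in their place "hand_eye" (4x4, takes a point from camera to tool coordinates, whose origin is the TCP and whose axes are the flange's). Camera axes: x right, y up, looking along -z (the intrinsics and any distortion apply to the point x, -y, -z); pixel columns grow to the right and rows downward; lengths in m; the calibration is good to about 2 mm. A picture is of the moment at which its call begins: read the wrist's pose just before it. There is no depth.
- ctrl.hand_in(): hands the job in; it is judged then, once.
The state is a dict: "time_s": time; "qpos": joint angles; "joint_vel": joint speeds; "tau": joint torques, N m; "ee_pos": TCP position; "eef_rot": TCP orientation; "force": force on the tool from outside, world axes, zero at the start; "moment": the same for the moment, N m; "grip_width": finger opening in m; "grip_force": force on a finger pad.
Only numpy, scipy, OpenCV 4.12 (cv2) and the standard library are available. Lean on these libraries where they do the work, as an engineer would, in place of code of your own. Each camera call takes 0.05 s, during which the arm holds its last target. There are 200 camera calls.

## Working session

There is one attempt and no reset: what is moved stays moved. The work goes in short steps, Python scripts to look and compute and a tool call to move; the robot and the scene stay as the last step left them, time stands still between calls to the robot, and variables do not carry over. Pictures are saved under pics/ and viewed, at most 14 in all, crops included, and the job is handed in when it is done.

Besides the shell and the picture viewer there is one more tool, called after "Call:" as name([rows], argument=value, ...), one row to a line, values as JSON. servo_tool: Moves the arm, as the interface text tells. Its arguments: {"type":"object","properties":{"motion":{"type":"array","items":{"type":"array","items":{"type":"number"}}},"squeeze":{"type":"number"}},"required":["motion"]}

```bash
mkdir -p pics
cat > h.py <<'E'
import numpy as np, cv2
from station import ctrl
from scipy.spatial.transform import Rotation as R
def grab(name,fn=None):
    o=ctrl.get_obs(); c=ctrl.camera(name)
    if fn: cv2.imwrite('pics/'+fn,c['image'][:,:,::-1])
    K=np.array([[c['fx'],0,c['cx']],[0,c['fy'],c['cy']],[0,0,1]])
    if name=='wrist':
        T=np.eye(4);T[:3,:3]=R.from_euler('xyz',o['eef_rot']).as_matrix();T[:3,3]=o['ee_pos']
        W=T@c['hand_eye']
    else: W=np.linalg.inv(c['camera_from_world'])
    d=np.array(c.get('distortion',np.zeros(5)),float) if not isinstance(c.get('distortion'),dict) else np.zeros(5)
    return dict(img=c['image'],K=K,W=W,d=d,keys=list(c.keys()),o=o)
def px2w(g,px,z):
    p=cv2.undistortPoints(np.array(px,float).reshape(-1,1,2),g['K'],g['d']).reshape(-1,2)
    r=np.c_[p[:,0],-p[:,1],-np.ones(len(p))]@g['W'][:3,:3].T; C=g['W'][:3,3]
    z=np.broadcast_to(z,len(p))
    return C+r*((z-C[2])/r[:,2])[:,None]
def w2px(g,P):
    P=np.atleast_2d(P); q=(P-g['W'][:3,3])@g['W'][:3,:3]
    q=q*[1,-1,-1]
    return cv2.projectPoints(q,np.zeros(3),np.zeros(3),g['K'],g['d'])[0].reshape(-1,2)
def save(g,fn):
    import pickle; pickle.dump(g,open(fn,'wb'))
def load(fn):
    import pickle; return pickle.load(open(fn,'rb'))
E
python3 - <<'E'
from h import *
for n in('top','scene'):
    g=grab(n); save(g,n+'.pkl'); print(n,g['keys'],g['K'].tolist(),g['W'].round(3).tolist())
    cv2.imwrite(f'pics/{n}0.png',cv2.resize(g['img'][:,:,::-1],(800,600),interpolation=cv2.INTER_CUBIC))
print(ctrl.get_obs())
E
```

```text
top ['image', 'fx', 'fy', 'cx', 'cy', 'camera_from_world'] [[473.5132667404122, 0.0, 258.6711524201687], [0.0, 473.5132667404122, 198.34837837243808], [0.0, 0.0, 1.0]] [[-0.021, 0.981, -0.195, 0.151], [-1.0, -0.023, -0.008, 0.055], [-0.012, 0.195, 0.981, 1.672], [0.0, 0.0, 0.0, 1.0]]
scene ['image', 'fx', 'fy', 'cx', 'cy', 'camera_from_world'] [[443.7618293480586, 0.0, 254.5971077749551], [0.0, 443.7618293480586, 191.91745633468815], [0.0, 0.0, 1.0]] [[0.856, -0.289, 0.429, 1.113], [0.517, 0.461, -0.721, -1.043], [0.011, 0.839, 0.544, 0.929], [0.0, 0.0, 0.0, 1.0]]
{'time_s': 0.1, 'qpos': array([-1.25358159e+00,  3.00429342e-01,  1.52152045e+00, -1.12865724e-05,
        1.32070286e+00, -6.65979181e-02]), 'joint_vel': array([-0.00086459, -0.00075116, -0.00017988, -0.00041522,  0.00152361,
       -0.00023809]), 'tau': array([-3.27721118e-04, -5.32646656e+01, -3.53288162e+01,  7.09033920e-02,
        2.34648568e-02, -4.01061038e-05]), 'ee_pos': array([ 0.20594127, -0.50995916,  0.40413477]), 'eef_rot': array([-3.14053428e+00, -5.96333459e-05,  3.83815419e-01]), 'force': array([-0.6507422 , -0.43112943,  0.92963774]), 'moment': array([ 0.03485642, -0.06515564, -0.03340578]), 'grip_force': 0.0, 'grip_width': 0.0940690749259392}
```

View pics/top0.png

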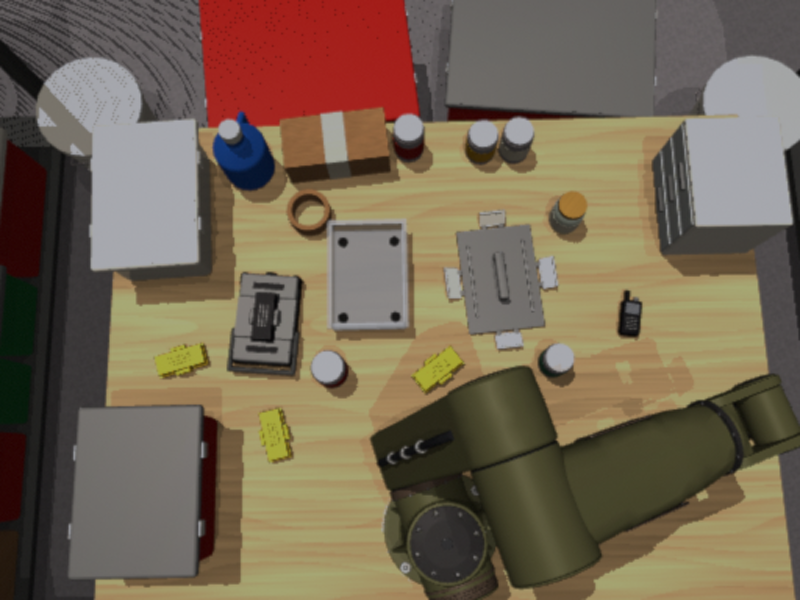

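View pics/scene0.png

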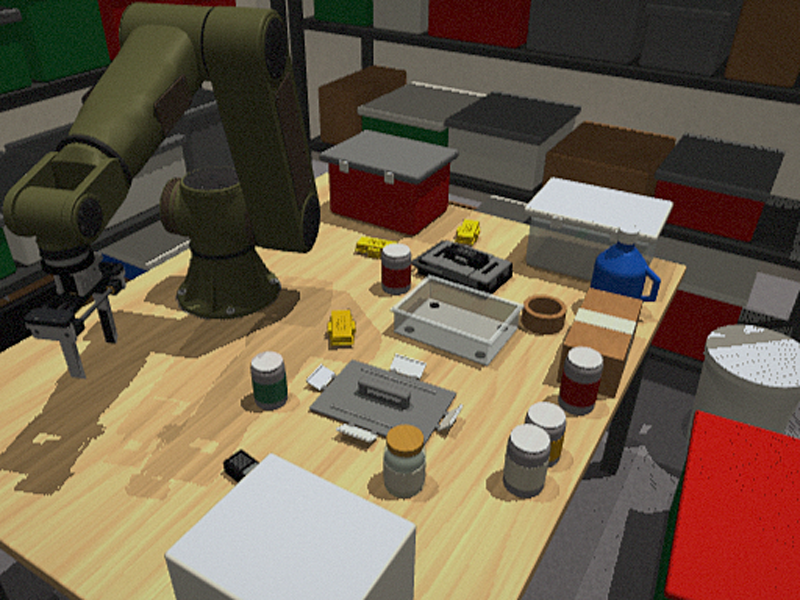

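The top view (800x600) shows the lamp around (266,322) with the cover at (264,317), the box around (368,275) and the lid around (500,280) with its handle at (501,276). There is one radio, at (630,317), with its aerial pointing up. Yellow look-alikes are present. The arm may be hiding other items. Next I'll measure these.

Run:
```python
from h import *
g=load('top.pkl')
def m(n,p,z): print(n,px2w(g,np.array(p)*.64,z).round(4)[:,:2].tolist())
m('lamp corners',[(243,274),(301,275),(298,374),(229,372)],.045)
m('cover ends',[(268,292),(263,340),(264,317)],.071)
m('box flange corners',[(329,221),(407,220),(408,328),(328,329)],.065)
m('lid corners',[(457,233),(529,225),(545,327),(467,334)],.012)
m('handle ends',[(497,252),(506,300)],.047)
m('radio body',[(620,301),(640,297),(639,334),(620,335)],.030)
m('aerial',[(627,292)],.02)
m('cans',[(329,361),(557,354),(571,203)],.105)
m('yellow',[(438,369)],.03)
print(g['W'][:3,3])
```

```text
lamp corners [[0.5661, 0.4323], [0.5606, 0.3004], [0.3357, 0.3057], [0.3436, 0.4586]]
cover ends [[0.5169, 0.3697], [0.4093, 0.3791], [0.4606, 0.3777]]
box flange corners [[0.6803, 0.2344], [0.6781, 0.0573], [0.4295, 0.0606], [0.4314, 0.237]]
lid corners [[0.6609, -0.0586], [0.6761, -0.2272], [0.4337, -0.2504], [0.4218, -0.0729]]
handle ends [[0.6029, -0.1453], [0.4911, -0.1604]]
radio body [[0.4862, -0.4196], [0.4944, -0.4654], [0.4098, -0.4561], [0.4085, -0.4136]]
aerial [[0.5088, -0.44]]
cans [[0.3552, 0.2305], [0.359, -0.2554], [0.6951, -0.307]]
yellow [[0.3415, -0.004]]
[0.15112411 0.05526591 1.67172611]
```

Call:
servo_tool([
  [0, 5.1, 17.7, 1.5, 30.6],
  [0, 10.2, 35.4, 1.5, 61.2],
  [0, 15.3, 53.1, 1.5, 91.8],
  [0, 20.4, 70.8, 1.5, 122.4],
  [0, 25.4, 88.7, 1.5, 153],
  [0, 25.4, 88.7, 1.5, 153],
  [0, 25.4, 88.7, 1.5, 153],
  [0, 25.4, 88.7, 1.5, 153],
  [0, 25.4, 88.7, 1.5, 153],
  [0, 25.4, 88.7, 1.5, 153],
  [0, 25.4, 88.7, 1.5, 153],
  [0, 25.4, 88.7, 1.5, 153],
  [0, 25.4, 88.7, 1.5, 153],
  [0, 25.4, 88.7, 1.5, 153],
  [0, 25.4, 88.7, 1.5, 153],
  [0, 25.4, 88.7, 1.5, 153],
  [0, 25.4, 88.7, 1.5, 153],
  [0, 25.4, 88.7, 1.5, 153],
  [0, 25.4, 88.7, 1.5, 153],
  [0, 25.4, 88.7, 1.5, 153],
], squeeze=30)

```text
time_s: 2.6
ee_pos: [0.46, 0.3766, 0.42]
eef_rot: [3.141, 0.0, 3.054]
force: [0.2, 0.3, 0.5]
grip_width: 0.094
grip_force: 0.0
```

Run:
```python
from h import *
for n in('wrist','top'):
    g=grab(n); save(g,n+'1.pkl')
    cv2.imwrite(f'pics/{n}1.png',cv2.resize(g['img'][:,:,::-1],(800,600),interpolation=cv2.INTER_CUBIC))
    print(g['keys'],g['W'].round(3).tolist(),g['o']['ee_pos'],g['o']['eef_rot'])
```

```text
['image', 'fx', 'fy', 'cx', 'cy', 'hand_eye'] [[0.088, -0.967, -0.241, 0.391], [0.996, 0.085, 0.02, 0.383], [0.001, -0.242, 0.97, 0.4], [0.0, 0.0, 0.0, 1.0]] [0.45995379 0.37657815 0.41996259] [3.14131557e+00 3.56653756e-04 3.05354768e+00]
['image', 'fx', 'fy', 'cx', 'cy', 'camera_from_world'] [[-0.021, 0.981, -0.195, 0.151], [-1.0, -0.023, -0.008, 0.055], [-0.012, 0.195, 0.981, 1.672], [0.0, 0.0, 0.0, 1.0]] [0.45994736 0.37669106 0.41986605] [3.14142968e+00 2.29011581e-04 3.05371536e+00]
```

View pics/wrist1.png

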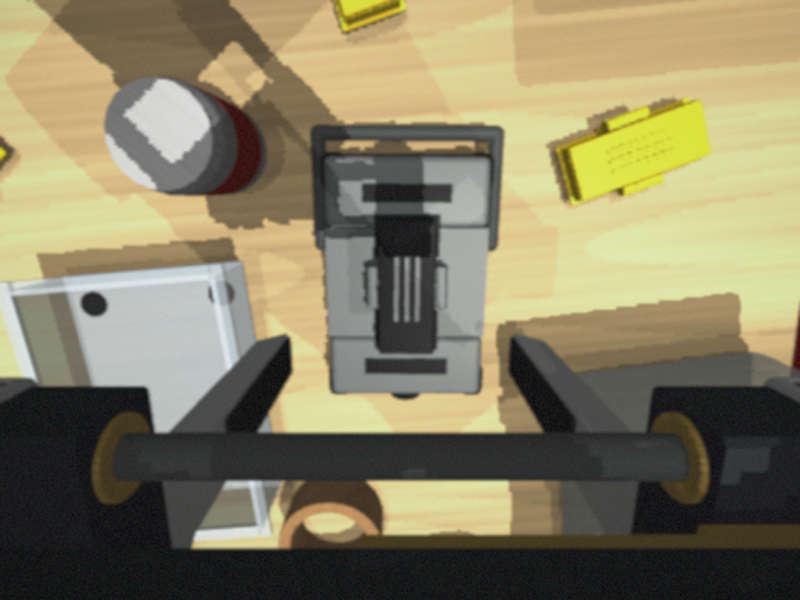

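View pics/top1.png

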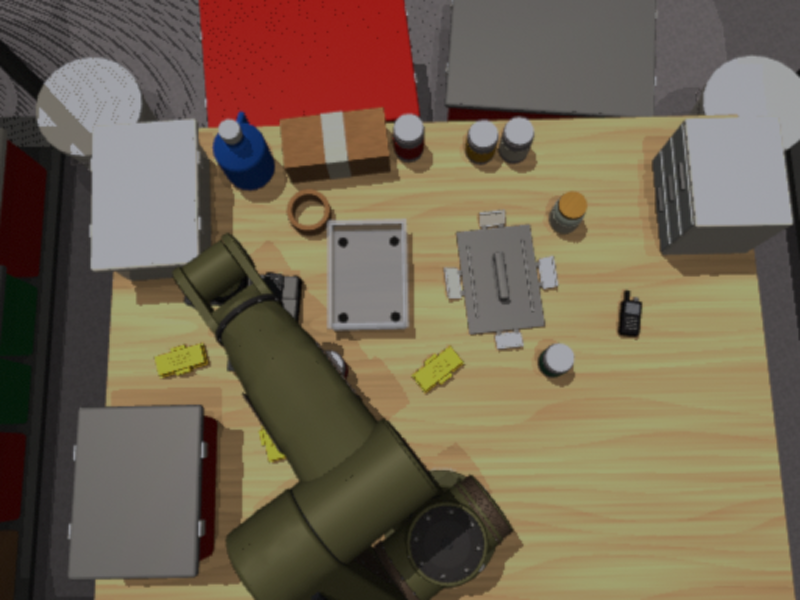

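The wrist view shows the cover tabs at about (371,285) and (442,285), with outer edges at roughly x = 365 and 447. The second top view shows that the radio at (630,317) is the only kit item on the bench.

Run:
```python
from h import *
g=load('wrist1.pkl')
def m(n,p,z): print(n,px2w(g,np.array(p)*.64,z).round(4)[:,:2].tolist())
m('tab outer',[(366,285),(447,285)],.065)
m('tab ends L/R',[(371,263),(371,308),(442,263),(442,308)],.065)
m('cap top',[(378,257),(436,257),(378,352),(436,352)],.071)
m('lamp',[(325,154),(490,154),(331,392),(481,392)],.049)
m('slots',[(363,193),(452,193),(366,367),(447,367)],.049)
t=load('top1.pkl')
# refine box: detect flange outer bright lines near
```

```text
tab outer [[0.4621, 0.3506], [0.4676, 0.4135]]
tab ends L/R [[0.4452, 0.3562], [0.4809, 0.3525], [0.45, 0.4107], [0.4858, 0.4084]]
cap top [[0.4401, 0.3624], [0.444, 0.406], [0.5159, 0.3548], [0.5199, 0.4008]]
lamp [[0.3613, 0.3288], [0.3723, 0.4538], [0.5574, 0.3086], [0.5689, 0.4385]]
slots [[0.3925, 0.3545], [0.3986, 0.4233], [0.5369, 0.3414], [0.543, 0.4105]]
```

Call:
servo_tool([
  [0, 0.5, 0.55, -4, 0],
  [0, 0.5, 0.55, -9, 0],
  [0, 0.5, 0.55, -14, 0],
  [0, 0.5, 0.55, -16, 0],
  [0, 0.5, 0.55, -16.7, 0],
  [0, 0.5, 0.55, -16.7, 0],
  [1, 0.5, 0.55, -16.7, 0],
  [1, 0.5, 0.55, -16.7, 0],
  [1, 0.5, 0.55, -16.7, 0],
  [1, 0.5, 0.55, -16.7, 0],
  [1, 0.5, 0.55, -16.7, 0],
  [1, 0.5, 0.55, -16.7, 0],
  [1, 0.5, 0.55, -16.7, 0],
  [1, 0.5, 0.55, -16.7, 0],
], squeeze=30)

```text
time_s: 4.45
ee_pos: [0.465, 0.3825, 0.253]
eef_rot: [3.141, 0.0, 3.054]
force: [-1.6, -1.2, 4.8]
grip_width: 0.0446
grip_force: 30.0
```

Call:
servo_tool([
  [1, 0, 0, 1, 0],
  [1, 0, 0, 3, 0],
  [1, 0, 0, 6, 0],
  [1, 6, 0, 6, 0],
  [1, 12, 0, 6, 0],
  [1, 18, 0, 6, 0],
  [1, 18, 0, 6, 0],
  [1, 18, 0, 2, 0],
  [1, 18, 0, -2, 0],
  [1, 18, 0, -3.5, 0],
  [1, 18, 0, -3.5, 0],
], squeeze=40)

```text
time_s: 5.82
ee_pos: [0.6446, 0.3828, 0.2181]
eef_rot: [-3.141, -0.0, 3.055]
force: [-0.2, 0.1, -0.3]
grip_width: 0.0444
grip_force: 40.0
```

Call:
servo_tool([
  [1, 0, 0, -0.3, 0],
  [1, 0, 0, -0.3, 0],
  [0.2, 0, 0, -0.3, 0],
  [0.2, 0, 0, -0.3, 0],
  [0.2, 0, 0, -0.3, 0],
  [0.2, 0, 0, -0.3, 0],
  [0.2, 0, 0, 3, 0],
  [0.2, 0, 0, 10, 0],
  [0.2, -9, 0, 20, 0],
  [0.2, -18, 0, 20, 0],
  [0.2, -18, 0, 20, 0],
  [0.2, -18, 0, 20, 0],
  [0.2, -18, 0, 20, 0],
  [0.2, -18, 0, 20, 0],
])

```text
time_s: 7.58
ee_pos: [0.4656, 0.3825, 0.4172]
eef_rot: [-3.141, -0.0, 3.054]
force: [-0.1, 0.7, -0.1]
grip_width: 0.0752
grip_force: 0.0
```

Run:
```python
from h import *
for n in('wrist',):
    g=grab(n); save(g,n+'2.pkl')
    cv2.imwrite(f'pics/{n}2.png',cv2.resize(g['img'][:,:,::-1],(800,600),interpolation=cv2.INTER_CUBIC))
    print(g['o']['ee_pos'],g['o']['eef_rot'])
t=grab('top');save(t,'top2.pkl')
```

```text
[0.46555424 0.38245374 0.41722438] [-3.14130799e+00 -1.05991162e-04  3.05392170e+00]
```

View pics/wrist2.png

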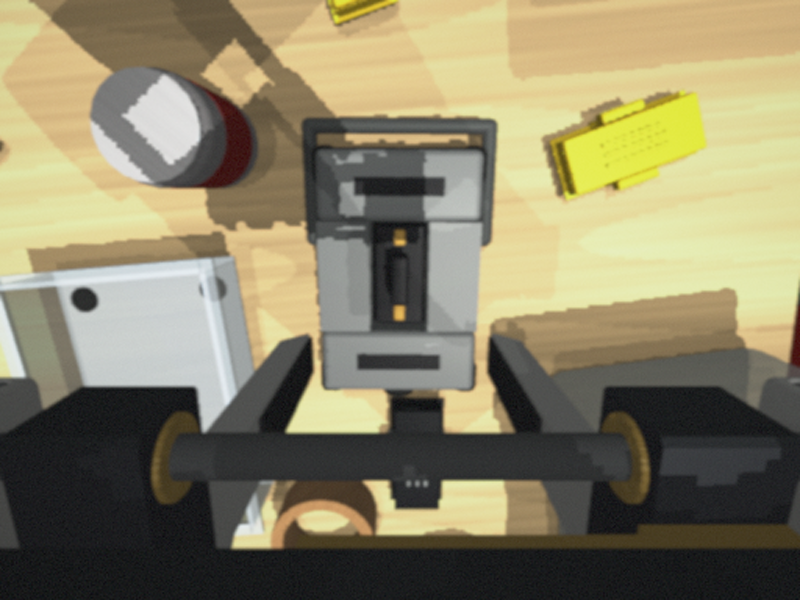

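The cover is off and standing behind the lamp near (415,455). The pack lies in the bay with its grip ridge at about (399,275).

Run:
```python
from h import *
g=load('wrist2.pkl')
def m(n,p,z): print(n,px2w(g,np.array(p)*.64,z).round(4)[:,:2].tolist())
m('ridge',[(399,247),(399,303),(399,275)],.061)
m('bay',[(373,223),(428,223),(372,331),(425,331)],.049)
m('lamp',[(316,147),(484,147),(323,389),(474,389)],.049)
t=load('top2.pkl')
cv2.imwrite('pics/topc.png',cv2.resize(t['img'][125:225,110:360,::-1],(800,320),interpolation=cv2.INTER_CUBIC))
```

```text
ridge [[0.4403, 0.3845], [0.4845, 0.3806], [0.4621, 0.3825]]
bay [[0.4214, 0.3657], [0.4251, 0.4086], [0.5097, 0.3558], [0.5135, 0.3997]]
lamp [[0.3614, 0.3287], [0.3724, 0.4546], [0.5581, 0.3084], [0.5695, 0.4379]]
```

Call:
servo_tool([
  [0.2, 0, 0, -6, 0],
  [0.2, 0, 0, -12, 0],
  [0.5, 0, 0, -15.5, 0],
  [0.5, 0, 0, -16.75, 0],
  [0.5, 0, 0, -16.75, 0],
  [1, 0, 0, -16.75, 0],
  [1, 0, 0, -16.75, 0],
  [1, 0, 0, -16.75, 0],
  [1, 0, 0, -16.75, 0],
  [1, 0, 0, -16.75, 0],
  [1, 0, 0, -16.75, 0],
  [1, 0, 0, -16.75, 0],
  [1, 0, 0, -16.75, 0],
], squeeze=50)

```text
time_s: 9.3
ee_pos: [0.465, 0.3825, 0.2503]
eef_rot: [3.142, 0.0, 3.054]
force: [-0.6, -1.7, 2.9]
grip_width: 0.0133
grip_force: 50.0
```

View pics/topc.png

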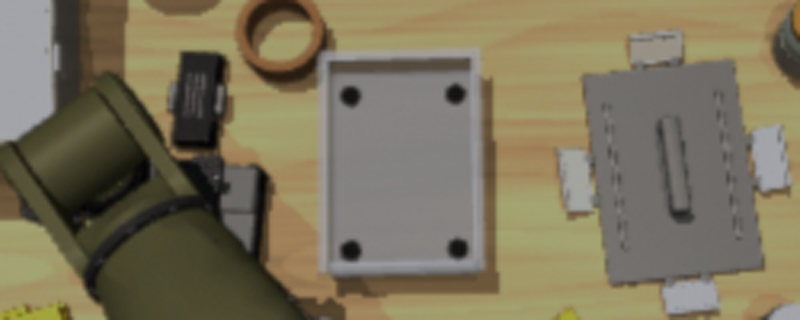

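Call:
servo_tool([
  [1, 0, 0, 2, 0],
  [1, 0, 0, 6, 0],
  [1, 0, 0, 10, 0],
  [1, 0, 0, 10, 0],
  [1, 1.5, -6, 10, 0],
  [1, 3, -12, 10, 0],
  [1, 4.5, -18, 10, 0],
  [1, 6, -24, 10, 0],
  [1, 7.5, -30, 10, 0],
  [1, 9.5, -36.2, 10, 0],
  [1, 9.5, -37, 10, 0],
  [1, 9.5, -37, 10, 0],
])

```text
time_s: 10.8
ee_pos: [0.5598, 0.0123, 0.3487]
eef_rot: [3.141, -0.002, 3.053]
force: [0.0, 0.5, -2.8]
grip_width: 0.0135
grip_force: 50.0
```

```bash
python3 - <<'E'
from h import *
t=load('top2.pkl')
def m(n,p,z): print(n,px2w(t,np.array(p)/3.2+[110,125],z).round(4)[:,:2].tolist())
m('box flange corners',[(320,52),(480,49),(482,272),(320,273)],.065)
m('feet',[(350,96),(456,94),(350,250),(458,248)],.0)
m('lid corners',[(584,76),(735,61),(764,266),(609,284)],.012)
m('handle',[(668,117),(681,215)],.047)
m('clips outer L,R,far,near',[(567,182),(775,158),(656,38),(692,304)],.02)
m('cover',[(181,54),(227,54),(174,147),(219,147)],.03)
E
python3 - <<'E'
import sys; sys.path.insert(0,'.'); import os; os.chdir('.')
from h import *
g=grab('wrist'); save(g,'wrist3.pkl')
cv2.imwrite('pics/wrist3.png',cv2.resize(g['img'][:,:,::-1],(800,600),interpolation=cv2.INTER_CUBIC))
E
```

```text
box flange corners [[0.681, 0.2364], [0.68, 0.0589], [0.4293, 0.0623], [0.4323, 0.2367]]
feet [[0.6488, 0.2094], [0.6482, 0.0878], [0.4691, 0.2103], [0.4685, 0.0889]]
lid corners [[0.6623, -0.0587], [0.6757, -0.2313], [0.4379, -0.2505], [0.4217, -0.0779]]
handle [[0.6019, -0.1477], [0.4906, -0.1568]]
clips outer L,R,far,near [[0.5369, -0.0348], [0.5589, -0.2685], [0.7028, -0.1417], [0.396, -0.1676]]
cover [[0.6942, 0.3982], [0.6929, 0.3459], [0.5855, 0.4042], [0.5843, 0.3537]]
```

View pics/wrist3.png

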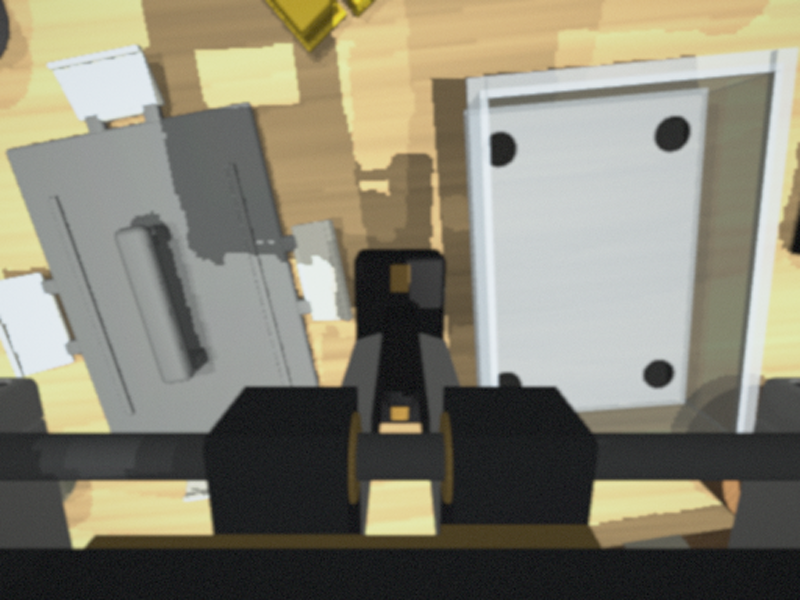

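The pack is held at (400,290) between the lid on the left and the box on the right. I'll set it on the bench here so the cover goes back on first, as the task order asks.

Call:
servo_tool([
  [1, 0, 0, -5, 0],
  [1, 0, 0, -9, 0],
  [1, 0, 0, -10.6, 0],
  [1, 0, 0, -10.6, 0],
  [1, 0, 0, -10.6, 0],
  [0.6, 0, 0, -10.6, 0],
  [0.6, 0, 0, -10.6, 0],
  [0.6, 0, 0, -10.6, 0],
  [0.6, 0, 0, -7, 0],
  [0.6, 0, 0, -2, 0],
  [0.6, 0, 0, 4, 0],
  [0.4, 2.2, 9, 6, 0],
  [0.2, 4.4, 18, 6, 0],
  [0.2, 6.6, 27, 6, 0],
  [0.2, 8.2, 36.5, 6, 0],
  [0.2, 8.2, 36.5, 6, 0],
  [0.2, 8.2, 36.5, 6, 0],
  [0.2, 8.2, 36.5, 6, 0],
  [0.2, 8.2, 36.5, 6, 0],
])

```text
time_s: 13.22
ee_pos: [0.642, 0.3773, 0.4097]
eef_rot: [-3.141, -0.0, 3.054]
force: [0.1, -0.8, 0.3]
grip_width: 0.0757
grip_force: 0.0
```

Run:
```python
from h import *
g=grab('wrist'); save(g,'wrist4.pkl')
cv2.imwrite('pics/wrist4.png',cv2.resize(g['img'][:,:,::-1],(800,600),interpolation=cv2.INTER_CUBIC))
print(g['o']['ee_pos'],g['o']['eef_rot'])
b=load('wrist3.pkl')
def m(n,p,z): print(n,px2w(b,np.array(p)*.64,z).round(4)[:,:2].tolist())
m('box outer near corners R,L; left side pts',[(466,79),(796,50)],.065)
m('inner rim',[(487,97),(775,72),(495,380),(742,430)],.065)
m('feet',[(672,134),(658,374)],0.)
m('lid corners',[(9,151),(249,103)],.012)
m('handle',[(133,226),(185,381)],.047)
```

```text
[0.64198551 0.3772607  0.40973649] [-3.14110842e+00 -4.57525759e-04  3.05417108e+00]
box outer near corners R,L; left side pts [[0.4356, 0.0604], [0.4369, 0.2398]]
inner rim [[0.4458, 0.0716], [0.447, 0.2297], [0.6161, 0.0698], [0.6668, 0.2329]]
feet [[0.4703, 0.2138], [0.6533, 0.2134]]
lid corners [[0.4421, -0.2455], [0.4263, -0.0766]]
handle [[0.4987, -0.1516], [0.6063, -0.1405]]
```

View pics/wrist4.png

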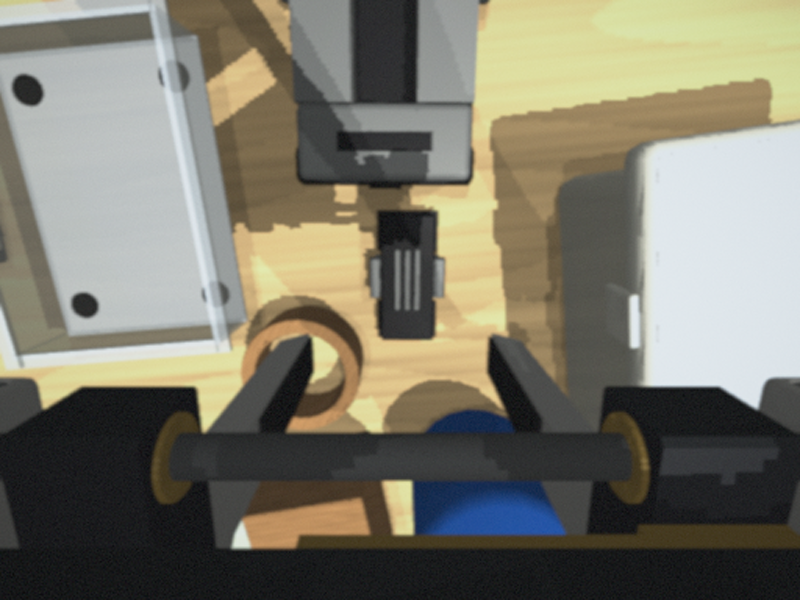

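Run:
```python
from h import *
b=load('wrist4.pkl')
def m(n,p,z): print(n,px2w(b,np.array(p)*.64,z).round(4)[:,:2].tolist())
m('tabs outer',[(369,278),(445,278)],.027)
m('tab ends L R',[(375,258),(375,298),(440,258),(440,298)],.027)
m('cap top',[(380,248),(436,248),(380,339),(434,339)],.033)
m('stripes',[(398,250),(398,310),(417,250),(417,310)],.033)
```

```text
tabs outer [[0.6439, 0.3514], [0.6494, 0.4151]]
tab ends L R [[0.6274, 0.3582], [0.6615, 0.3547], [0.6322, 0.412], [0.6664, 0.4098]]
cap top [[0.6187, 0.3635], [0.6227, 0.4088], [0.6965, 0.3558], [0.7005, 0.4019]]
stripes [[0.6216, 0.3779], [0.6721, 0.3734], [0.623, 0.3933], [0.6735, 0.3894]]
```

Call:
servo_tool([
  [0.1, 0.35, 0.6, -5, 0],
  [0.1, 0.35, 0.6, -11, 0],
  [0.1, 0.35, 0.6, -16, 0],
  [0.1, 0.35, 0.6, -18.5, 0],
  [0.1, 0.35, 0.6, -19.4, 0],
  [0.1, 0.35, 0.6, -19.4, 0],
  [1, 0.35, 0.6, -19.4, 0],
  [1, 0.35, 0.6, -19.4, 0],
  [1, 0.35, 0.6, -19.4, 0],
  [1, 0.35, 0.6, -19.4, 0],
  [1, 0.35, 0.6, -19.4, 0],
  [1, 0.35, 0.6, -19.4, 0],
  [1, 0.35, 0.6, -19.4, 0],
  [1, 0.35, 0.6, -9, 0],
  [1, 0.35, 0.6, -9, 0],
  [1, 0.35, 0.6, -9, 0],
], squeeze=40)

```text
time_s: 15.28
ee_pos: [0.6455, 0.3836, 0.3243]
eef_rot: [3.138, 0.005, 3.054]
force: [0.4, -0.3, -1.8]
grip_width: 0.044
grip_force: 40.0
```

Call:
servo_tool([
  [1, -6, 0, 0, 0],
  [1, -12, -0.1, 0, 0],
  [1, -18, -0.1, 0, 0],
  [1, -18, -0.1, 0, 0],
  [1, -18, -0.1, -3, 0],
  [1, -18, -0.1, -4.5, 0],
  [1, -18, -0.1, -4.5, 0],
  [1, -18, -0.1, -4.5, 0],
])

```text
time_s: 16.27
ee_pos: [0.4659, 0.3826, 0.2757]
eef_rot: [3.141, 0.001, 3.054]
force: [0.0, -0.3, 0.4]
grip_width: 0.0446
grip_force: 40.0
```

Run:
```python
from h import *
g=grab('wrist'); save(g,'wrist5.pkl')
cv2.imwrite('pics/wrist5.png',cv2.resize(g['img'][130:322,120:390,::-1],(800,569),interpolation=cv2.INTER_CUBIC))
print(g['o']['ee_pos'],g['o']['eef_rot'])
```

```text
[0.46588418 0.38255977 0.27568146] [3.14117603e+00 5.07064558e-04 3.05378993e+00]
```

View pics/wrist5.png

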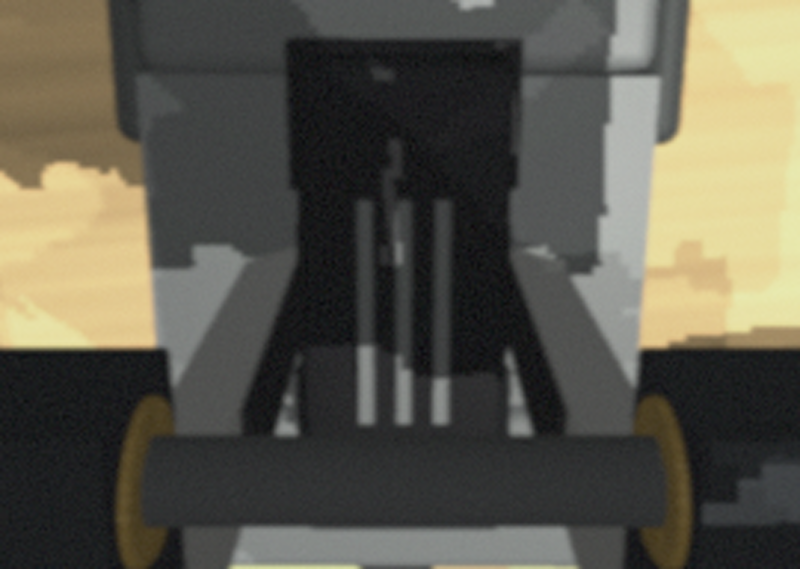

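The cover is held level and square over the bay, with its stripes centred at about (405,310) in the crop. Lowering it now.

Call:
servo_tool([
  [1, 0, 0, -0.8, 0],
  [1, 0, 0, -1.4, 0],
  [1, 0, 0, -1.9, 0],
  [1, 0, 0, -2.2, 0],
  [1, 0, 0, -2.35, 0],
  [1, 0, 0, -2.35, 0],
])

```text
time_s: 17.08
ee_pos: [0.4654, 0.3825, 0.2547]
eef_rot: [3.141, 0.001, 3.054]
force: [-13.7, -11.6, 32.3]
grip_width: 0.0447
grip_force: 40.0
```

Call:
servo_tool([
  [1, 0, 0, 0.05, 0],
  [1, 0, 0, 0.05, 0],
  [0.2, 0, 0, 0.05, 0],
  [0.2, 0, 0, 0.05, 0],
  [0.2, 0, 0, 0.05, 0],
  [0.2, 0, 0, 0.05, 0],
  [0.2, 0, 0, 2, 0],
  [0.2, 0, 0, 8, 0],
  [0.2, 0, 0, 16, 0],
  [0.2, 0, 0, 16, 0],
  [0.2, 0, 0, 16, 0],
])

```text
time_s: 18.45
ee_pos: [0.4653, 0.3824, 0.4129]
eef_rot: [3.14, 0.002, 3.054]
force: [0.6, 0.2, -0.7]
grip_width: 0.0748
grip_force: 0.0
```

Run:
```python
from h import *
g=grab('wrist'); save(g,'wrist6.pkl')
cv2.imwrite('pics/wrist6.png',cv2.resize(g['img'][70:270,140:380,::-1],(720,600),interpolation=cv2.INTER_CUBIC))
print(g['o']['ee_pos'],g['o']['eef_rot'])
```

```text
[0.46526577 0.3823976  0.41286363] [3.14021106e+00 1.59006822e-03 3.05417196e+00]
```

View pics/wrist6.png

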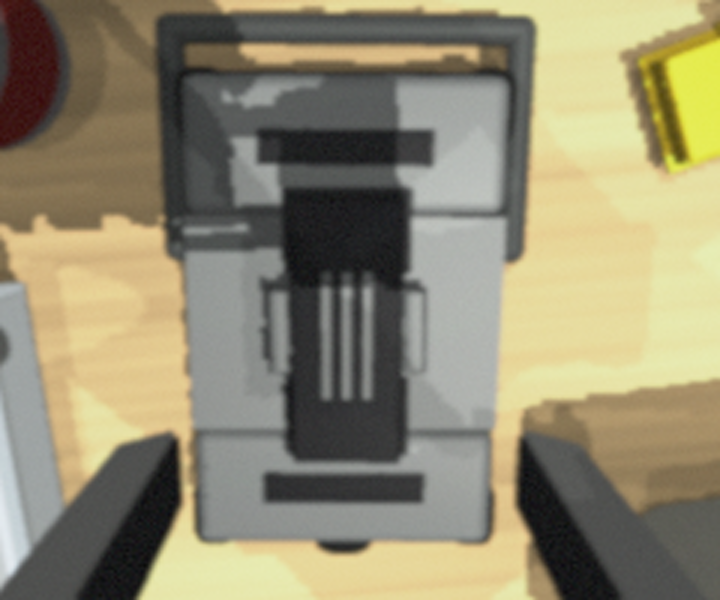

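The tabs have sprung out fully, at x≈263 and 427 in the crop. I'll press lightly on top with closed fingers to confirm it is seated.

Call:
servo_tool([
  [1, 0, 0, -5, 0],
  [1, 0, 0, -10, 0],
  [1, 0, 0, -13, 0],
  [1, 0, 0, -13.7, 0],
  [1, 0, 0, -13.9, 0],
  [1, 0, 0, -14.1, 0],
  [1, 0, 0, -14.3, 0],
  [1, 0, 0, -14.4, 0],
])

```text
time_s: 19.5
ee_pos: [0.4659, 0.3829, 0.2708]
eef_rot: [3.138, 0.004, 3.054]
force: [-2.6, -0.5, 22.6]
grip_width: 0.0011
grip_force: 11.3
```

Call:
servo_tool([
  [1, 0, 0, 5, 0],
  [0.6, 0, 0, 11, 0],
  [0.6, 2.4, -9.2, 11, 0],
  [0.6, 4.8, -18.4, 11, 0],
  [0.6, 7.2, -27.6, 11, 0],
  [0.6, 9.4, -37, 11, 0],
  [0.6, 9.4, -37, 11, 0],
  [0.6, 9.4, -37, 11, 0],
  [0.6, 9.4, -37, 11, 0],
  [0.6, 9.4, -37, 11, 0],
  [0.6, 9.4, -37, 11, 0],
  [0.6, 9.4, -37, 11, 0],
  [0.6, 9.4, -37, 11, 0],
])

```text
time_s: 21.12
ee_pos: [0.5594, 0.0132, 0.3777]
eef_rot: [3.142, 0.0, 3.055]
force: [0.8, -0.4, -0.3]
grip_width: 0.0376
grip_force: 0.0
```

Run:
```python
from h import *
g=grab('wrist'); save(g,'wrist7.pkl')
cv2.imwrite('pics/wrist7.png',cv2.resize(g['img'][:,:,::-1],(800,600),interpolation=cv2.INTER_CUBIC))
t=grab('top'); save(t,'top3.pkl')
print(g['o']['ee_pos'],g['o']['eef_rot'])
```

```text
[0.55935578 0.0132394  0.37772393] [3.14154634e+00 9.00271500e-05 3.05523403e+00]
```

View pics/wrist7.png

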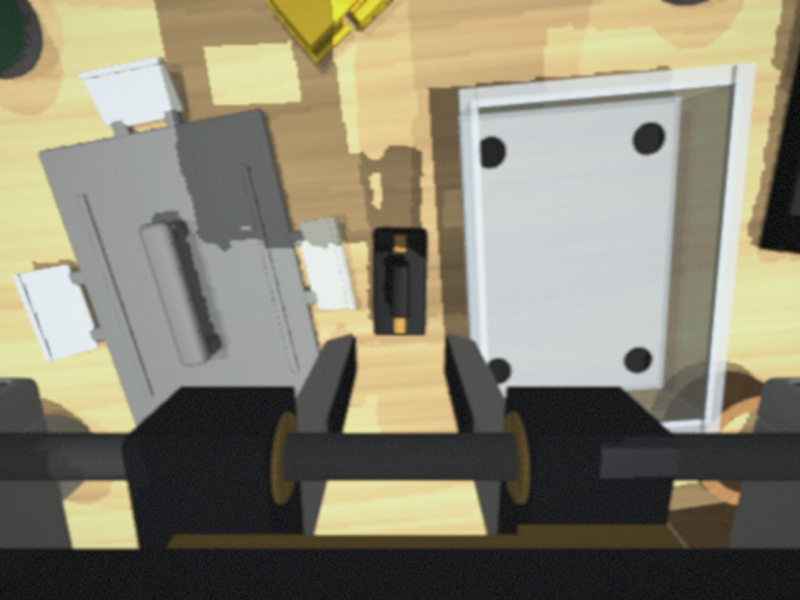

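The pack stands upright at (400,285), clear of the lid's clip and the box.

Call:
servo_tool([
  [0.6, 0, 0, -6, 0],
  [0.6, 0, 0, -11, 0],
  [0.6, 0, 0, -14.3, 0],
  [0.6, 0, 0, -14.3, 0],
  [1, 0, 0, -14.3, 0],
  [1, 0, 0, -14.3, 0],
  [1, 0, 0, -14.3, 0],
  [1, 0, 0, -14.3, 0],
  [1, 0, 0, -14.3, 0],
  [1, 0, 0, -9, 0],
  [1, 0, 0, -4.5, 0],
  [1, 0, 5, -4.5, 4.7],
  [1, 0, 10.2, -4.5, 4.7],
  [1, 0, 10.2, -4.5, 4.7],
  [1, 0, 10.2, -4.5, 4.7],
  [1, 0, 10.2, -4.5, 4.7],
], squeeze=50)

```text
time_s: 23.22
ee_pos: [0.5595, 0.1135, 0.3326]
eef_rot: [-3.141, -0.0, 3.135]
force: [-0.1, -0.7, -2.8]
grip_width: 0.0135
grip_force: 50.0
```

Run:
```python
from h import *
b=load('wrist7.pkl')
def m(n,p,z): print(n,px2w(b,np.array(p)*.64,z).round(4)[:,:2].tolist())
m('box outer near corners, far left side, right side',[(460,89),(754,66),(720,432),(470,355)],.065)
m('feet',[(649,138),(638,361),(490,152),(499,371)],0.)
m('lid corners near R,L',[(41,153),(261,111)],.012)
m('handle',[(154,222),(205,363)],.047)
m('lid edge left pts',[(316,360)],.012)
```

```text
box outer near corners, far left side, right side [[0.435, 0.0615], [0.4375, 0.2401], [0.6864, 0.2416], [0.6094, 0.0594]]
feet [[0.4699, 0.214], [0.6539, 0.2137], [0.4696, 0.0917], [0.6528, 0.0928]]
lid corners near R,L [[0.4421, -0.2456], [0.4273, -0.0769]]
handle [[0.4988, -0.1532], [0.6058, -0.1381]]
lid edge left pts [[0.6241, -0.0625]]
```

Call:
servo_tool([
  [1, 0, 0, -4, 0],
  [1, 0, 0, -8, 0],
  [1, 0, 0, -9.2, 0],
  [1, 0, 0, -9.25, 0],
  [1, 0, 0, -9.25, 0],
  [0.65, 0, 0, -9.25, 0],
  [0.65, 0, 0, -9.25, 0],
  [0.65, 0, 0, -9.25, 0],
  [0.65, 0, 0, -5, 0],
  [0.65, 0, 0, 0, 0],
  [0.3, 0, -6, 5, 0],
  [0, -2.5, -18, 8, 0],
  [0, -5, -30, 8, 0],
  [0, -7.5, -42, 8, 0],
  [0, -10, -55.5, 8, 0],
  [0, -10, -55.5, 8, 0],
  [0, -10, -55.5, 8, 0],
  [0, -10, -55.5, 8, 0],
  [0, -10, -55.5, 8, 0],
  [0, -10, -55.5, 8, 0],
])

```text
time_s: 25.72
ee_pos: [0.4581, -0.4433, 0.4122]
eef_rot: [3.142, -0.0, 3.133]
force: [-0.5, 0.6, -0.4]
grip_width: 0.0941
grip_force: 0.0
```

Run:
```python
from h import *
o=ctrl.get_obs(); print(o['qpos'].round(2))
g=grab('wrist'); save(g,'wrist8.pkl')
t=grab('top'); save(t,'top4.pkl')
a=cv2.resize(g['img'],(450,338),interpolation=cv2.INTER_AREA)
b=cv2.resize(t['img'],(450,338),interpolation=cv2.INTER_AREA)
cv2.imwrite('pics/c8.png',cv2.resize(np.vstack([g['img'][60:300],t['img'][125:245]])[:,:,::-1],(800,562),interpolation=cv2.INTER_CUBIC))
print(g['o']['ee_pos'],g['o']['eef_rot'])
```

```text
[-0.83  0.49  1.24 -0.    1.41 -2.39]
[ 0.4581201  -0.44334128  0.4122418 ] [ 3.14154000e+00 -3.43345609e-04  3.13323667e+00]
```

View pics/c8.png

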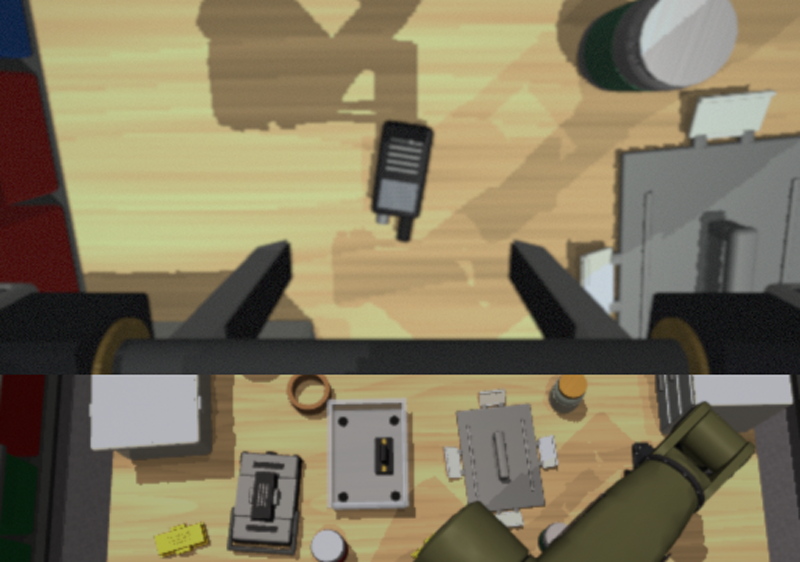

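The pack lies in the box in the top view, at (384,455) in the crop. The radio's top face in the wrist crop has corners at about (383,122), (433,126), (416,216) and (374,210).

Run:
```python
from h import *
b=load('wrist8.pkl')
p=np.array([(383,123),(433,127),(416,216),(374,211),(404,240)])*.64+[0,60]
P=px2w(b,p,[.03]*4+[.02]);print(P.round(4)[:,:2].tolist())
c=P[:4].mean(0);d=P[2]+P[3]-P[0]-P[1];print(c,np.arctan2(d[1],d[0]),np.linalg.norm(d)/2,np.linalg.norm(P[0]-P[1]))
```

```text
[[0.4114, -0.4561], [0.415, -0.4155], [0.49, -0.4293], [0.4853, -0.4651], [0.5149, -0.4396]]
[ 0.45042689 -0.44148606  0.03      ] -0.15156557474566731 0.07529773902238415 0.04078386511084285
```

Call:
servo_tool([
  [0.2, -0.7, 0.2, -6, -8],
  [0.2, -0.7, 0.2, -12, -8],
  [0.2, -0.7, 0.2, -17, -8],
  [0.2, -0.7, 0.2, -20, -8],
  [0.2, -0.7, 0.2, -20.6, -8],
  [0.2, -0.7, 0.2, -20.6, -8],
  [1, -0.7, 0.2, -20.6, -8],
  [1, -0.7, 0.2, -20.6, -8],
  [1, -0.7, 0.2, -20.6, -8],
  [1, -0.7, 0.2, -20.6, -8],
  [1, -0.7, 0.2, -20.6, -8],
  [1, -0.7, 0.2, -20.6, -8],
  [1, -0.7, 0.2, -15, -8],
  [1, -0.7, 0.2, -9, -8],
  [1, -0.7, 0.2, -5, -8],
  [1, -0.7, 0.2, -5, -8],
], squeeze=40)

```text
time_s: 27.82
ee_pos: [0.4525, -0.4385, 0.3656]
eef_rot: [-3.139, 0.004, 2.997]
force: [0.1, 0.3, -2.1]
grip_width: 0.0435
grip_force: 40.0
```

Call:
servo_tool([
  [1, 1, 6, 0, 2],
  [1, 2, 12, 0, 4],
  [1, 3, 18, 0, 6],
  [1, 4, 24, 0, 8.4],
  [1, 5, 30, 0, 8.4],
  [1, 6, 36, 0, 8.4],
  [1, 7, 42, 0, 8.4],
  [1, 8, 48, 0, 8.4],
  [1, 9, 54, 0, 8.4],
  [1, 9.7, 60, 0, 8.4],
  [1, 9.7, 62.4, 0, 8.4],
  [1, 9.7, 62.4, 0, 8.4],
  [1, 9.7, 62.4, -5, 8.4],
  [1, 9.7, 62.4, -8, 8.4],
  [1, 9.7, 62.4, -8, 8.4],
  [1, 9.7, 62.4, -8, 8.4],
])

```text
time_s: 29.82
ee_pos: [0.5498, 0.185, 0.2837]
eef_rot: [3.141, 0.001, -3.141]
force: [0.7, 1.2, -0.7]
grip_width: 0.044
grip_force: 40.0
```

Call:
servo_tool([
  [1, 0, -0.1, -4, 0],
  [1, 0, -0.1, -6.5, 0],
  [1, 0, -0.1, -6.9, 0],
  [1, 0, -0.1, -6.9, 0],
  [0.44, 0, -0.1, -6.9, 0],
  [0.44, 0, -0.1, -6.9, 0],
  [0.44, 0, -0.1, -6.9, 0],
  [0.44, 0, -0.1, -2, 0],
  [0.44, 0, -0.1, 4, 0],
  [0.44, 0, -0.1, 10, 0],
  [0.1, 0, -9, 14, 4],
  [0.1, 0, -18, 14, 4],
  [0.1, 0, -27, 14, 4],
  [0.1, 0, -33.5, 14, 4],
  [0.1, 0, -33.5, 14, 4],
  [0.1, 0, -33.5, 14, 4],
  [0.1, 0, -33.5, 14, 4],
])

```text
time_s: 31.95
ee_pos: [0.5492, -0.1511, 0.4226]
eef_rot: [-3.142, 0.0, -3.073]
force: [-0.1, 0.2, 0.4]
grip_width: 0.0844
grip_force: 0.0
```

Run:
```python
from h import *
g=grab('wrist'); save(g,'wrist9.pkl')
t=grab('top'); save(t,'top5.pkl')
cv2.imwrite('pics/c9.png',cv2.resize(np.vstack([g['img'][0:260],t['img'][125:245]])[:,:,::-1],(800,594),interpolation=cv2.INTER_CUBIC))
print(g['o']['ee_pos'],g['o']['eef_rot'],g['o']['qpos'].round(2))
```

```text
[ 0.5492046  -0.15106806  0.4226473 ] [-3.14156310e+00  8.83086266e-06 -3.07291358e+00] [-0.33  0.33  1.44 -0.    1.37 -1.97]
```

View pics/c9.png

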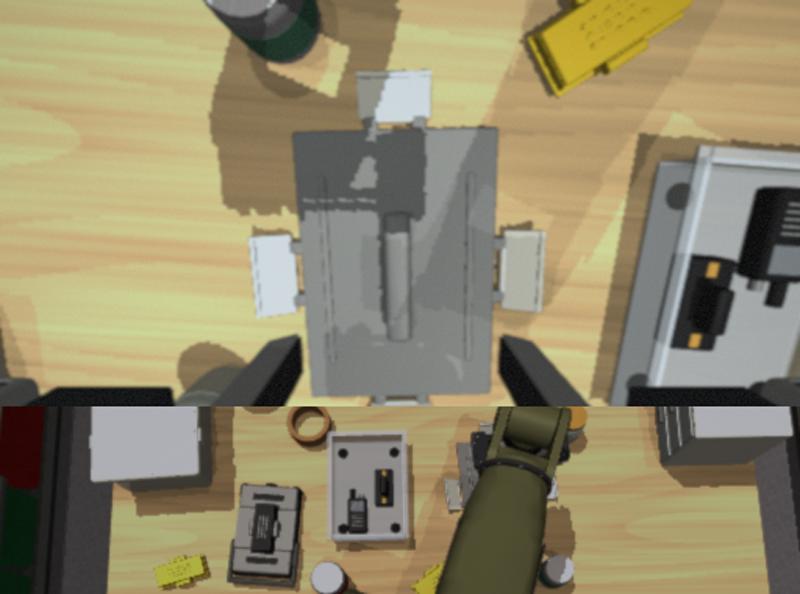

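The wrist view shows the lid with its handle at (398,277) and lid corners at (294,131), (497,127), (490,392) and (312,396). The top crop shows the pack at (384,487) and the radio at (357,510) in the box. I'll check that the radio lies flat.

Run:
```python
from h import *
s=512/800
g=load('wrist9.pkl'); t=load('top5.pkl')
def m(n,p,z): print(n,px2w(g,np.array(p)*s,z).round(4)[:,:2].tolist())
m('lid corners',[(294,132),(497,127),(490,392),(312,396)],.012)
m('handle',[(398,215),(399,340)],.047)
m('handle sides',[(387,277),(410,277)],.047)
P=np.array([(350,500),(366,500),(367,533),(350,533),(353,489),(377,469),(392,469),(391,506),(376,506)])*s+[0,125-260]
print(px2w(t,P,.034).round(4)[:,:2].tolist())
cv2.imwrite('pics/boxc.png',cv2.resize(t['img'][135:220,200:270,::-1],None,fx=6,fy=6,interpolation=cv2.INTER_CUBIC))
```

```text
lid corners [[0.441, -0.2469], [0.4254, -0.0778], [0.6653, -0.0552], [0.6813, -0.2269]]
handle [[0.5012, -0.1554], [0.606, -0.1475]]
handle sides [[0.552, -0.1611], [0.5507, -0.1422]]
[[0.5277, 0.1904], [0.5268, 0.154], [0.4506, 0.1526], [0.4515, 0.1909], [0.5533, 0.1834], [0.599, 0.128], [0.5982, 0.0936], [0.5115, 0.0975], [0.5123, 0.1315]]
```

View pics/boxc.png

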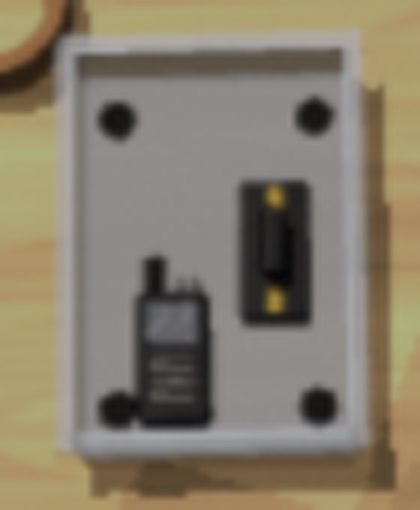

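Call:
servo_tool([
  [0.4, 0.4, 0, -6, 1.3],
  [0.4, 0.4, 0, -12, 1.3],
  [0.4, 0.4, 0, -17, 1.3],
  [0.4, 0.4, 0, -19.5, 1.3],
  [0.4, 0.4, 0, -20.3, 1.3],
  [0.4, 0.4, 0, -20.3, 1.3],
  [1, 0.4, 0, -20.3, 1.3],
  [1, 0.4, 0, -20.3, 1.3],
  [1, 0.4, 0, -20.3, 1.3],
  [1, 0.4, 0, -20.3, 1.3],
  [1, 0.4, 0, -20.3, 1.3],
  [1, 0.4, 0, -20.3, 1.3],
  [1, 0.4, 0, -19, 1.3],
  [1, 0.4, 0, -15, 1.3],
  [1, 0.4, 0, -9, 1.3],
  [1, 0.4, 0, -6, 1.3],
  [1, 0.4, 0, -6, 1.3],
  [1, 0.4, 0, -6, 1.3],
], squeeze=60)

```text
time_s: 34.3
ee_pos: [0.5532, -0.1493, 0.3608]
eef_rot: [3.14, -0.003, -3.047]
force: [0.4, 0.0, -5.4]
grip_width: 0.0212
grip_force: 60.0
```

Run:
```python
from h import *
g=grab('wrist'); save(g,'wrist10.pkl')
cv2.imwrite('pics/w10.png',cv2.resize(g['img'][:,:,::-1],(800,600),interpolation=cv2.INTER_CUBIC))
print(g['o']['ee_pos'],g['o']['eef_rot'],g['o']['force'])
```

```text
[ 0.55317194 -0.14930992  0.36077428] [ 3.14026010e+00 -2.64845154e-03 -3.04743656e+00] [ 0.35507368  0.04286389 -5.36805081]
```

```bash
cat > fit.py <<'E'
from h import *
from scipy.optimize import minimize
from scipy.ndimage import map_coordinates
def fit(files,x0,L,W,z,sides,sign=None,obj=0):
    S=[]
    for f in files:
        g=load(f); im=cv2.GaussianBlur(cv2.cvtColor(g['img'],cv2.COLOR_RGB2GRAY).astype(float),(0,0),1.2); S.append((g,im))
    u=np.linspace(-.9,.9,60)
    def sc(p):
        x,y,a=p; c,s=np.cos(a),np.sin(a); tot=[]
        for (g,im),sd in zip(S,sides):
            for k in sd:
                e={'n':np.c_[-L/2+0*u,u*W/2],'f':np.c_[L/2+0*u,u*W/2],'l':np.c_[u*L/2,W/2+0*u],'r':np.c_[u*L/2,-W/2+0*u]}[k]
                nrm=np.array({'n':(-1,0),'f':(1,0),'l':(0,1),'r':(0,-1)}[k])*.0015
                v=[]
                for d in(-1,1):
                    q=e+d*nrm; P=np.c_[x+c*q[:,0]-s*q[:,1],y+s*q[:,0]+c*q[:,1],0*u+z]
                    px=w2px(g,P); ok=(px[:,0]>1)&(px[:,0]<510)&(px[:,1]>1)&(px[:,1]<240)
                    v.append(np.where(ok,map_coordinates(im,[px[:,1],px[:,0]],order=1,mode='nearest'),np.nan))
                dd=v[0]-v[1]; tot.append(np.nanmean(np.clip(dd,-5,40)) if sign is None else np.nanmean(np.clip(sign*dd,-5,40)))
        return -np.sum(tot)
    best=None
    for dx in np.arange(-.006,.0061,.002):
        for dy in np.arange(-.006,.0061,.002):
            r=minimize(sc,np.array(x0)+[dx,dy,0],method='Nelder-Mead',options=dict(initial_simplex=np.array(x0)+[dx,dy,0]+np.array([[0,0,0],[.002,0,0],[0,.002,0],[0,0,.01]])))
            if best is None or r.fun<best.fun: best=r
    return best.x.round(4),best.fun
E
python3 - <<'E'
from fit import *
for fs,sd in [(['wrist7.pkl'],['nl']),(['wrist3.pkl'],['nl']),(['wrist7.pkl','wrist3.pkl'],['nlf','nl']),(['wrist7.pkl'],['nlr'])]:
    print(fs,sd,fit(fs,[.561,.151,0.],.250,.180,.065,sd))
print('lid',fit(['wrist9.pkl'],[.5534,-.1517,.091],.244,.174,.012,['nrl'],-1))
E
```

```text
['wrist7.pkl'] ['nl'] (array([0.5605, 0.1648, 0.0095]), np.float64(-46.78523348924979))
['wrist3.pkl'] ['nl'] (array([ 5.608e-01,  1.510e-01, -5.000e-04]), np.float64(-36.47846607421076))
['wrist7.pkl', 'wrist3.pkl'] ['nlf', 'nl'] (array([0.555, 0.145, 0.   ]), np.float64(nan))
['wrist7.pkl'] ['nlr'] (array([0.5605, 0.151 , 0.0018]), np.float64(-76.23194458201326))
lid (array([ 0.5527, -0.1524,  0.0944]), np.float64(-57.124093204334464))fit.py:20: RuntimeWarning: Mean of empty slice
  dd=v[0]-v[1]; tot.append(np.nanmean(np.clip(dd,-5,40)) if sign is None else np.nanmean(np.clip(sign*dd,-5,40)))
```

Call:
servo_tool([
  [1, 0.2, 5, 0, -1.8],
  [1, 0.3, 10, 0, -3.6],
  [1, 0.4, 15, 0, -5.4],
  [1, 0.6, 20, 0, -5.4],
  [1, 0.7, 25, 0, -5.4],
  [1, 0.8, 29, 0, -5.4],
  [1, 0.8, 30.2, 0, -5.4],
  [1, 0.8, 30.2, 0, -5.4],
  [1, 0.8, 30.2, -3, -5.4],
  [1, 0.8, 30.2, -5.5, -5.4],
  [1, 0.8, 30.2, -6.5, -5.4],
  [1, 0.8, 30.2, -6.5, -5.4],
  [1, 0.8, 30.2, -6.5, -5.4],
  [1, 0.8, 30.2, -6.5, -5.4],
])

```text
time_s: 36.1
ee_pos: [0.5616, 0.1525, 0.2985]
eef_rot: [3.141, 0.001, 3.141]
force: [-0.1, -0.2, -4.0]
grip_width: 0.0213
grip_force: 60.0
```

Run:
```python
from h import *
g=grab('wrist'); save(g,'wrist11.pkl')
o=ctrl.get_obs();print(o['ee_pos'].round(4),o['eef_rot'].round(4),o['force'].round(1),o['grip_width'],o['qpos'].round(2))
```

```text
[0.5615 0.1525 0.2984] [3.1414e+00 1.1000e-03 3.1415e+00] [-0.   0.5 -4. ] 0.0210379697073975 [ 0.2   0.47  1.54 -0.    1.13 -1.37]
```

Run:
```python
from fit import *
print(fit(['wrist11.pkl'],[.561,.1525,0],.244,.174,.0915,['nrl'],-1))
print(fit(['wrist10.pkl'],[.553,-.1493,.0944],.244,.174,.154,['nrl'],-1))
```

```text
(array([0.5619, 0.1528, 0.0023]), np.float64(-78.090794019971))
(array([ 0.5521, -0.149 ,  0.0937]), np.float64(-88.12584313298842))
```

Call:
servo_tool([
  [1, -0.1, -0.17, 0, 0],
  [1, -0.1, -0.17, -0.8, 0],
  [1, -0.1, -0.17, -1.3, 0],
  [1, -0.1, -0.17, -1.7, 0],
  [1, -0.1, -0.17, -2.0, 0],
  [1, -0.1, -0.17, -2.15, 0],
  [1, -0.1, -0.17, -2.15, 0],
])

```text
time_s: 37.02
ee_pos: [0.5603, 0.1508, 0.279]
eef_rot: [-3.142, 0.001, -3.142]
force: [-17.7, -4.3, 29.0]
grip_width: 0.0217
grip_force: 60.0
```

Call:
servo_tool([
  [1, 0, 0, 0.1, 0],
  [0.5, 0, 0, 0.1, 0],
  [0.5, 0, 0, 0.1, 0],
  [0.5, 0, 0, 0.1, 0],
  [0.5, 0, 0, 4, 0],
  [0.5, 0, 0, 9, 0],
  [0.5, 0, 0, 14, 0],
  [0.5, 0, 0, 14, 0],
  [0.5, 0, 0, 14, 0],
  [0.5, 0, 0, 14, 0],
])

```text
time_s: 38.28
ee_pos: [0.5605, 0.1508, 0.4147]
eef_rot: [-3.141, -0.002, 3.141]
force: [0.1, 0.1, -0.3]
grip_width: 0.0473
grip_force: 0.0
```

Run:
```python
from fit import *
g=grab('wrist'); save(g,'wrist12.pkl')
o=ctrl.get_obs();print(o['ee_pos'].round(4),o['eef_rot'].round(4),o['force'].round(1))
for z in(.071,.077): print(z,fit(['wrist12.pkl'],[.561,.151,0],.244,.174,z,['nrl'],-1))
```

```text
[0.5605 0.1508 0.4148] [-3.1412e+00 -2.1000e-03  3.1414e+00] [-0.1 -0.4 -0.6]
0.071 (array([0.5607, 0.1514, 0.0007]), np.float64(-74.39198293684709))
0.077 (array([0.5617, 0.1538, 0.001 ]), np.float64(-70.27330118903049))
```

Call:
servo_tool([
  [1, -6, 0, -4, 0],
  [1, -12, 0, -6, 0],
  [1, -14.4, 0, -8, 0],
  [1, -14.4, 0, -10.3, 0],
  [1, -14.4, 0, -10.3, 0],
  [1, -14.4, 0, -12, 0],
  [1, -14.4, 0, -13.4, 0],
  [1, -15.0, 0, -14.0, 0],
  [1, -15.4, 0, -14.8, 0],
  [1, -15.6, 0, -15.8, 0],
  [1, -15.6, 0, -16.8, 0],
  [1, -15.3, 0, -17.4, 0],
  [1, -15.0, 0, -17.9, 0],
  [1, -14.6, 0, -18, 0],
  [1, -14.3, 0, -18, 0],
  [1, -14.3, 0, -18, 0],
], squeeze=20)

```text
time_s: 40.33
ee_pos: [0.4177, 0.1508, 0.2363]
eef_rot: [3.142, 0.0, 3.141]
force: [0.1, 0.5, -0.8]
grip_width: 0.0003
grip_force: 0.0
```

Call:
servo_tool([
  [1, 0.2, 0, 0, 0],
  [1, 0.4, 0, 0, 0],
  [1, 0.5, 0, 0, 0],
  [1, 0.6, 0, 0, 0],
  [1, 0.6, 0, 0, 0],
])

```text
time_s: 40.95
ee_pos: [0.4218, 0.1509, 0.2359]
eef_rot: [-3.141, -0.008, 3.142]
force: [-27.4, 1.0, 19.8]
grip_width: 0.0003
grip_force: 14.0
```

Call:
servo_tool([
  [1, -1.5, 0, 0, 0],
  [1, -1.5, 0, 6, 0],
  [1, -1.5, 0, 12, 0],
  [1, 5, 0, 12, 0],
  [1, 11, 0, 12, 0],
  [1, 17, 0, 12, 0],
  [1, 23, 0, 12, 0],
  [1, 28.1, 0, 12, 0],
  [1, 28.1, 0, 7.7, 0],
  [1, 28.1, 0, 6, 0],
  [1, 28.1, 0, 4.6, 0],
  [1, 28.7, 0, 4.0, 0],
  [1, 29.1, 0, 3.2, 0],
  [1, 29.3, 0, 2.2, 0],
  [1, 29.3, 0, 1.2, 0],
  [1, 29.0, 0, 0.6, 0],
  [1, 28.7, 0, 0.1, 0],
  [1, 28.3, 0, 0, 0],
  [1, 28.0, 0, 0, 0],
  [1, 28.0, 0, 0, 0],
])

```text
time_s: 43.45
ee_pos: [0.7033, 0.1508, 0.2364]
eef_rot: [3.142, 0.0, 3.141]
force: [0.1, 0.3, 0.0]
grip_width: 0.0006
grip_force: 0.0
```

Call:
servo_tool([
  [1, -0.2, 0, 0, 0],
  [1, -0.4, 0, 0, 0],
  [1, -0.5, 0, 0, 0],
  [1, -0.6, 0, 0, 0],
  [1, -0.6, 0, 0, 0],
])

```text
time_s: 44.08
ee_pos: [0.6977, 0.1506, 0.2365]
eef_rot: [-3.142, 0.002, 3.141]
force: [7.5, -1.2, -1.0]
grip_width: 0.0004
grip_force: 3.8
```

Call:
servo_tool([
  [1, -0.1, 0, 0, 0],
  [1, -0.2, 0, 0, 0],
  [1, -0.2, 0, 0, 0],
])

```text
time_s: 44.45
ee_pos: [0.6966, 0.1504, 0.2374]
eef_rot: [3.141, 0.008, 3.141]
force: [20.2, 0.1, -2.1]
grip_width: 0.0005
grip_force: 10.3
```

Call:
servo_tool([
  [1, 1.5, 0, 0, 0],
  [1, 1.5, 0, 6, 0],
  [1, 1.5, 0, 12, 0],
  [1, -4, 4, 12, 0],
  [1, -9, 8, 12, 0],
  [1, -13.5, 11.4, 12, 0],
  [1, -13.5, 11.4, 12, 0],
  [1, -13.5, 11.4, 7.7, 0],
  [1, -13.5, 11.4, 6, 0],
  [1, -13.5, 11.4, 4.6, 0],
  [1, -13.5, 12.0, 4.0, 0],
  [1, -13.5, 12.4, 3.2, 0],
  [1, -13.5, 12.6, 2.2, 0],
  [1, -13.5, 12.6, 1.2, 0],
  [1, -13.5, 12.3, 0.6, 0],
  [1, -13.5, 12.0, 0.1, 0],
  [1, -13.5, 11.6, 0, 0],
  [1, -13.5, 11.3, 0, 0],
  [1, -13.5, 11.3, 0, 0],
])

```text
time_s: 46.82
ee_pos: [0.5605, 0.2635, 0.2363]
eef_rot: [-3.141, 0.0, 3.141]
force: [0.6, -0.4, -0.2]
grip_width: 0.0003
grip_force: 0.0
```

Call:
servo_tool([
  [1, 0, -0.2, 0, 0],
  [1, 0, -0.4, 0, 0],
  [1, 0, -0.5, 0, 0],
  [1, 0, -0.6, 0, 0],
  [1, 0, -0.6, 0, 0],
])

```text
time_s: 47.45
ee_pos: [0.5605, 0.2577, 0.2362]
eef_rot: [-3.141, -0.0, 3.141]
force: [1.0, 1.2, -0.5]
grip_width: 0.0002
grip_force: 0.6
```

Call:
servo_tool([
  [1, 0, -0.1, 0, 0],
  [1, 0, -0.2, 0, 0],
  [1, 0, -0.3, 0, 0],
  [1, 0, -0.3, 0, 0],
])

```text
time_s: 47.95
ee_pos: [0.5602, 0.2561, 0.2365]
eef_rot: [3.139, 0.001, -3.141]
force: [0.4, 15.5, -2.4]
grip_width: 0.0003
grip_force: 7.8
```

Call:
servo_tool([
  [1, 0, 1.5, 0, 0],
  [1, 0, 1.5, 6, 0],
  [1, 0, 1.5, 12, 0],
  [1, 0, -4.5, 12, 0],
  [1, 0, -10.5, 12, 0],
  [1, 0, -16.5, 12, 0],
  [1, 0, -21.7, 12, 0],
  [1, 0, -21.7, 12, 0],
  [1, 0, -21.7, 7.7, 0],
  [1, 0, -21.7, 6, 0],
  [1, 0, -21.7, 4.6, 0],
  [1, 0, -22.3, 4.0, 0],
  [1, 0, -22.7, 3.2, 0],
  [1, 0, -22.9, 2.2, 0],
  [1, 0, -22.9, 1.2, 0],
  [1, 0, -22.6, 0.6, 0],
  [1, 0, -22.3, 0.1, 0],
  [1, 0, -21.9, 0, 0],
  [1, 0, -21.6, 0, 0],
  [1, 0, -21.6, 0, 0],
])

```text
time_s: 50.45
ee_pos: [0.5604, 0.0391, 0.2363]
eef_rot: [3.141, 0.0, -3.141]
force: [-0.4, 0.1, -0.1]
grip_width: 0.0006
grip_force: 0.0
```

Call:
servo_tool([
  [1, 0, 0.2, 0, 0],
  [1, 0, 0.4, 0, 0],
  [1, 0, 0.5, 0, 0],
  [1, 0, 0.6, 0, 0],
  [1, 0, 0.7, 0, 0],
  [1, 0, 0.8, 0, 0],
  [1, 0, 0.8, 0, 0],
])

```text
time_s: 51.32
ee_pos: [0.5605, 0.0442, 0.2363]
eef_rot: [-3.137, -0.001, 3.141]
force: [-2.3, -30.5, 3.5]
grip_width: 0.0005
grip_force: 15.2
```

Call:
servo_tool([
  [1, 0, -2.0, 0, 0],
  [1, 0, -2.0, 6, 0],
  [1, 0, -2.0, 12, 0],
  [1, 0, 4, 17.9, 0],
  [1, 0, 10.3, 17.9, 0],
  [1, 0, 10.3, 17.9, 0],
  [1, 0, 10.3, 17.9, 0],
  [1, 0, 10.3, 17.9, 0],
])

```text
time_s: 52.32
ee_pos: [0.5606, 0.1486, 0.4145]
eef_rot: [-3.141, -0.001, 3.14]
force: [0.7, -0.4, 0.7]
grip_width: 0.0006
grip_force: 0.0
```

Run:
```python
from fit import *
g=grab('wrist'); save(g,'wrist13.pkl'); t=grab('top'); save(t,'top6.pkl'); s=grab('scene'); save(s,'scene6.pkl')
print(g['o']['ee_pos'].round(4))
print(fit(['wrist13.pkl'],[.5607,.151,0],.244,.174,.071,['nrl'],-1))
# for each clip: mean gray along outward profile from hinge in plane z=.068, centre of flap +-20mm
c=np.array([.5605,.1508])
for n,ax,d in(('near',(-1,0),.130),('left',(0,1),.095),('right',(0,-1),.095),('far',(1,0),.130)):
    for f in('wrist12.pkl','wrist13.pkl','top6.pkl'):
        q=load(f); gr=cv2.cvtColor(q['img'],cv2.COLOR_RGB2HSV)[...,1]; ax_=np.array(ax,float); tv=np.array([-ax_[1],ax_[0]])
        row=[]
        for o in range(-12,45,4):
            P=[np.r_[c+ax_*(d+o/1000)+tv*w,.068] for w in np.linspace(-.02,.02,9)]
            px=w2px(q,P).round().astype(int)
            ok=(px[:,0]>=0)&(px[:,0]<512)&(px[:,1]>=0)&(px[:,1]<384)
            row.append(int(gr[px[ok,1],px[ok,0]].mean()) if ok.any() else -1)
        print(n,f,row)
```

```text
[0.5606 0.1486 0.4145]
(array([0.5566, 0.1529, 0.0042]), np.float64(-74.2444656249123))
near wrist12.pkl [6, 6, 23, 6, 8, 6, 6, 7, 7, 7, 7, 7, 7, 100, 98]
near wrist13.pkl [6, 6, 10, 13, 5, 100, 96, 97, 98, 98, 98, 98, 100, 98, 99]
near top6.pkl [94, 95, 95, 95, 95, 94, 95, 95, 94, 95, 96, 95, 95, 96, 96]
left wrist12.pkl [5, 8, 68, 6, 9, 9, 9, 10, 10, 10, 9, 13, 9, 39, 67]
left wrist13.pkl [6, 6, 13, 13, 7, 89, 88, 88, 87, 79, 80, 80, 71, 62, 65]
left top6.pkl [25, 20, 22, 24, 48, 97, 105, 105, 106, 105, 105, 105, 101, 95, 94]
right wrist12.pkl [6, 6, 25, 10, 9, 10, 9, 9, 9, 9, 9, 10, 11, 79, 87]
right wrist13.pkl [6, 15, 7, 8, 90, 89, 90, 90, 91, 90, 90, 90, 90, 90, 89]
right top6.pkl [23, 4, 6, 24, 91, 112, 112, 108, 108, 107, 108, 108, 108, 109, 108]
far wrist12.pkl [6, 33, 62, 15, 11, 10, 12, 11, 13, 11, 12, 11, 12, 11, 48]
far wrist13.pkl [48, 42, 48, 50, 55, 54, 45, 46, 56, 51, 45, 49, 51, 60, 70]
far top6.pkl [100, 99, 100, 98, 98, 97, 96, 92, 89, 88, 85, 84, 85, 88, 92]
```

Call:
servo_tool([
  [1, -3, -6, 3, 0],
  [1, -6, -12, 3, 0],
  [1, -9, -18, 3, 0],
  [1, -12, -24, 3, 0],
  [1, -15, -30, 3, 0],
  [1, -17, -36, 3, 0],
  [1, -17, -40, 3, 0],
  [1, -17, -40, 3, 0],
  [1, -17, -40, 3, 0],
  [1, -17, -40, 3, 0],
])

```text
time_s: 53.72
ee_pos: [0.3906, -0.2493, 0.4452]
eef_rot: [3.141, 0.0, -3.141]
force: [0.6, 0.7, 1.0]
grip_width: 0.0004
grip_force: 0.0
```

Run:
```python
from fit import *
t=grab('top'); save(t,'top7.pkl'); s=grab('scene'); save(s,'scene7.pkl')
c=np.array([.5605-.004,.1508-.002])
for n,ax,d in(('near',(-1,0),.130),('left',(0,1),.095),('right',(0,-1),.095),('far',(1,0),.130)):
    q=t; gr=cv2.cvtColor(q['img'],cv2.COLOR_RGB2HSV)[...,1]; ax_=np.array(ax,float); tv=np.array([-ax_[1],ax_[0]])
    row=[]
    for o in range(-16,45,4):
        P=[np.r_[c+ax_*(d+o/1000)+tv*w,.068] for w in np.linspace(-.02,.02,9)]
        px=w2px(q,P).round().astype(int); row.append(int(gr[px[:,1],px[:,0]].mean()))
    print(n,row)
def diff(a,b,x,y,z,r):  # unchanged check of bystanders
    A=load(a);B=t;p=w2px(A,[[x,y,z]])[0].astype(int);s=np.s_[p[1]-r:p[1]+r,p[0]-r:p[0]+r]
    return float(np.abs(A['img'][s].astype(int)-B['img'][s]).mean().round(1))
print('can_a',diff('top.pkl','',.355,.23,.1,9),'jar',diff('top.pkl','',.695,-.307,.1,9),'tape',diff('top.pkl','',.69,.28,.04,14),'lampcover',diff('top.pkl','',.461,.378,.06,16),'radio spot',diff('top.pkl','',.45,-.44,.02,14))
```

```text
near [15, 15, 12, 10, 7, 20, 34, 97, 116, 115, 114, 109, 94, 82, 87, 90]
left [14, 14, 13, 12, 21, 19, 38, 97, 97, 97, 97, 96, 96, 96, 96, 96]
right [14, 4, 3, 6, 23, 93, 113, 109, 109, 108, 108, 109, 109, 109, 109, 109]
far [14, 13, 6, 6, 8, 60, 85, 90, 102, 108, 103, 102, 99, 93, 91, 94]
can_a 0.4 jar 0.5 tape 1.8 lampcover 2.8 radio spot 45.2
```

```bash
python3 -c "
from station import ctrl; print(ctrl.hand_in())"
```

```text
the job is handed in; nothing more can be done
None
```

I handed the job in at about 54 s: the cover is back on the lamp, the pack and the only radio I found are in the box, and the lid is on with all four clips down. The radio ended up about 5 cm from where I aimed inside the box, but lies flat.

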